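# Free a desktop printer's transport lock

### The arm

A 6-joint arm with a two-finger parallel gripper is mounted at the origin on the work surface. World frame = base frame: x ahead of the robot, y to its left, z up, the work surface at z = 0. Lengths are in m, angles in rad, forces in N, time in s.
With the tool pointing down it reaches from about 0.325 to 0.875 m from the base axis. Payload 4.4 kg.
Tool frame: the origin (TCP) lies midway between the tips of the shut fingers; the grasp point (between the pads) lies 19 mm behind it (grasp_offset is the z of the grasp point in the tool frame, in m); z points along the fingers, y is the direction in which the jaws open and shut (so a half turn about z gives the same grasp; the last joint's range is limited). The gripper opens to 85 mm and grips with 20 to 120 N. Pads are 22 mm wide; open, the fingers measure 114 mm over their backs; the gripper's body (76 mm by 85 mm) begins 54 mm behind the grasp point. The pads swing forward as they close: fully open they stand 13 mm farther back than shut.
Start: joints at [1.026, 0.207, 1.542, -0, 1.393, -0.15], TCP at [0.221, 0.531, 0.231] pointing down, gripper open.
Joint ranges: [-2.73, 2.73], [-0.86, 2.22], [0.23, 2.46], [-1.11, 4.25], [0.08, 2.63], [-2.82, 2.82]. Speed limits (rad/s): [2.79, 2.79, 3.14, 3.14, 3.14, 3.14].

### API

Orientations are given as a rotation vector (axis times angle).
In Python, from workcell import observe, capture, hand_in, grasp_offset gives the robot as it stands. The module is installed in compiled form; this text tells all that it offers.
- The arm moves only by the tool drive_tool, never from a script. Its argument "steps" is text: rows parted by semicolons, each of 7 numbers parted by spaces: the shift along the tool's x, y, z in cm, then the turn, a rotation vector about the tool's x, y, z in degrees, then the gripper's target within -1 to 1 (fully open at 1, half-way at 0, shut at -1). In form: dx dy dz wx wy wz claw; .... A call has 1 to 20 rows; each row is the pose to reach, as a shift and turn from the pose commanded when the call began, along the tool's axes at that moment; what a row does not reach only later rows make up. A row lasts 1/10 s, in which the tool goes at most 50 mm and 8.59 degrees, less where a joint would pass 70% of its speed; a pose out of reach is approached as far as the arm can. A call with a gripper value outside its range is refused whole. The fingers move at their own pace and stop on an object; "grip_force" is the grip in N (left out, the last holds). Time passes only in rows, so rows that repeat a pose let the fingers close. It gives the time, the measured TCP pose, the force and the opening at its end, in the units of the state.
- observe(): the state, without advancing time (a new reading comes with each control period).
- capture(name): name is "side" or "top"; returns a dict with "pixels" (480x640x3 uint8, red, green, blue), "range_z" (480x640 float32, m along the optical axis (not along the pixel's ray), 0 where there is no reading), "fx", "fy", "cx", "cy" (pixels), "R" (3x3) and "t" (3): a world point X has camera coordinates R X + t. Camera axes: x right, y down, z forward; pixel columns grow to the right and rows downward; lengths in m; the calibration is good to about 2 mm. A picture is of the moment at which its call begins.
- hand_in(): hands the job in, once; it reports no verdict.
The state is a dict: "time_s": time; "joint_pos": joint angles; "qvel": joint speeds; "tau": joint torques, N m; "tcp_pos": TCP position; "ee_rot": TCP orientation; "ft_force": force on the tool from outside, world axes, zero at the start; "ft_torque": the same for the moment, N m; "width": finger opening in m.
Only numpy, scipy, OpenCV 4.12 (cv2) and the standard library are available. Lean on these libraries where they do the work, as an engineer would, in place of code of your own. Each camera call takes 0.05 s, during which the arm holds its last target.

### The job

Make the desktop printer ready for use: swing the steel transport catch fully out towards the robot, take the loose plastic spacer off the track and put it in the open tray, and slide the lock grip along the track, away from its start, fully home against the end stop. The catch must be out before the grip is moved along, and must stay out; leave the reel, bottle, carton and screwdriver where they are, and let go of everything at the end.

Things in the scene. Friction and masses are not known exactly. Their poses are not given: they have to be found in the camera images.
- printer: Compact open-frame desktop printer, fixed to the bench, 300 mm wide. Origin on the bench under its middle; its x points away from the robot over the glass bed, y along the track (roughly to the robot's left), z up; turned by up to 15 degrees. In mm in this frame: aluminium track beam along y, centred at x = -50, 62 deep, top at z = 40; a bracket under the catch's pivot reaches x = -111.
- track_end (a point): Middle of the foot of the end stop's face, at printer (-50, 85, 40) mm. The dark end stop is 14 mm high, 50 mm deep and 12 mm thick. The track has lips 5 mm thick and 6 mm high along its edges, at printer x = -78.5 (only y from -30 to 110) and x = -21.5.
- rod_mid (a point): Middle of the front one of two 10 mm steel rods along printer y, 175 mm above the track's top, at printer x = -53 and -12, z = 215 mm. They leave no room for an upright gripper over the track: come from the robot's side with the tool tilted 25 to 40 degrees, fingers pointing down and away from the robot. Black blocks 80 x 30 x 24 mm (x, y, z) at printer (-18, -140 and 140, 215) hold the rods.
- post_left (a point): Top of the left post, 30 x 20 mm (printer x, y), 256 mm high, at printer (-3, 140); a 20 mm deep cross bar joins the post tops.
- post_right (a point): Top of the right post, the same, at printer (-3, -140).
- lock (a joint): Slide of the transport lock along the printer's +y, m: 0 = start end, 0.150 = home against the end stop. Starts at 0 to 0.005. Friction about 2.5 N plus 6 N per m/s; stays where it is left.
- lock_grip (a point): On the lock's black grip: an upright block 24 x 16 mm (printer x, y), from 26 mm below this point to 16 mm above it, on a dark steel shoe 50 x 40 x 14 mm. At lock = 0 it is at printer (-50, -85, 80) mm. The catch's tooth blocks the shoe on its +y side until the catch is out; the spacer blocks its way too.
- catch (a joint): Hinge of the steel swing catch about the vertical axis at point catch_pivot, rad: 0 = closed (arm along printer -y, tooth in the track), 0.95 = fully out at its stop. Opening swings the arm's knob end towards the robot (printer -x); starts at 0 to 0.06. Friction torque about 0.06 N m; stays where it is left.
- catch_knob (a point): Upper part of the catch's black upright round knob, 14 mm diameter, 40 mm tall, on the catch arm; the point is on the knob's axis, 14 mm below its top and 26 mm above the arm, and lies 86 mm from the pivot axis: in the printer frame at pivot + (-86 sin q, -86 cos q) mm for catch = q. Its height is 74 mm above the bench. The arm is 14 mm wide and 8 mm thick.
- catch_pivot (a point): Pivot axis of the catch, at printer (-95, 40, 40) mm; its x, y, z axes are the printer's.
- spacer_mid (a point): Middle (half-way up) of the loose grey plastic transport spacer, 52 mm tall, 60 g or so: foot 46 x 30 x 12 mm (printer x, y, z as it stands) with an upright fin 26 x 20 mm on it, 40 mm tall; this point is 26 mm above its underside. It stands on the track between the lips, between the lock's shoe and the end stop, with its axes along the printer's.
- tray: Open black parts tray, 170 x 140 mm (its x, y), walls 28 mm high and 4 mm thick, on the bench to the left or right of the printer. Origin at the middle of its underside; floor 4 mm up. It is heavy and stays put.
- reel: Bystander: small reel of orange filament lying flat, 124 mm diameter, 50 mm high; origin at the middle of its underside. Stands on the side of the printer where the tray is not.
- bottle: Bystander: white plastic bottle, 60 mm diameter, 150 mm tall; origin under its middle.
- carton: Bystander: small cardboard carton 110 x 140 x 100 mm; origin under its middle.
- driver: Bystander: screwdriver about 160 mm long lying on the bench between robot and printer, under 35 mm high.
Not all that is in view belongs to the job. What is shaped like the tray but blue or turquoise is not meant. Of the things that look like the part that bears spacer_mid, the larger one is meant.

How it is judged:
On the way, in this order (a step that is already met when the one before it is completed fails the run):
1. the catch is swung out while the lock is still at its start (value of joint catch above 0.75 rad and value of joint lock below 0.02 m), for 0.2 s.
2. the lock is slid home (value of joint lock above 0.146 m and value of joint catch above 0.75 rad), for 0.2 s.
At the end, for the whole second after the job is handed in: The lock is home within 4 mm of its 150 mm travel, the catch is swung out by at least 0.75 rad of its 0.95, and the spacer lies at rest in the tray, any way up (all of step 2 and x of spacer_mid in the frame of tray between -0.08 and 0.08 m and y of spacer_mid in the frame of tray between -0.065 and 0.065 m and z of spacer_mid in the frame of tray between 0 and 0.045 m and linear speed of spacer below 0.02 m/s and contact force between spacer and tray above 0.1 N); the robot touches nothing.
It fails at once if the reel is moved more than 30 mm (distance of reel from where it was at the start of the episode above 0.03 m).
It fails at once if the bottle is moved more than 30 mm (distance of bottle from where it was at the start of the episode above 0.03 m).
It fails at once if the carton is moved more than 30 mm (distance of carton from where it was at the start of the episode above 0.03 m).
It fails at once if the driver is moved more than 30 mm (distance of driver from where it was at the start of the episode above 0.03 m).
It fails at once if the lock is moved along while the catch is still in (value of joint lock above 0.03 m and value of joint catch below 0.2 rad).
It also fails if it takes over 72 s, if anything falls off the work surface, if the arm or the gripper's body presses on something with over 40 N, if the wrist force passes 120 N, or if a joint passes its speed limit or range.

## Working session

There is one attempt and no reset: what is moved stays moved. The work goes in short steps, Python scripts to look and compute and a tool call to move; the robot and the scene stay as the last step left them, time stands still between calls to the robot, and variables do not carry over. Pictures are saved under pics/ and viewed, and the job is handed in when it is done.

Besides the shell and the picture viewer there is one more tool, called after "Request:" as name(argument=value, ...) on one line, values as JSON. drive_tool: Moves the arm, as the interface text tells. Its arguments: {"type":"object","properties":{"steps":{"type":"string"},"grip_force":{"type":"number"}},"required":["steps"]}

```bash
mkdir -p pics; ls; python3 - <<'E'
from workcell import observe, capture, grasp_offset
import numpy as np, cv2
s=observe(); print({k:np.round(v,4) for k,v in s.items()}, grasp_offset)
for n in ("side","top"):
    c=capture(n); cv2.imwrite(f"pics/{n}0.png",c["pixels"][:,:,::-1]); np.savez(f"{n}0.npz",**c)
    print(n,c["fx"],c["fy"],c["cx"],c["cy"],np.round(c["R"],3),c["t"], -c["R"].T@c["t"])
E
```

```text
pics
{'time_s': np.float64(0.0), 'joint_pos': array([ 1.0255,  0.2075,  1.543 , -0.    ,  1.3935, -0.1505]), 'qvel': array([-0.0003, -0.0019,  0.0013, -0.0005, -0.0011, -0.0003]), 'tau': array([ 2.00000e-04, -3.83015e+01, -2.91605e+01, -1.00000e-04,
        1.01000e-02, -0.00000e+00]), 'tcp_pos': array([0.2208, 0.5301, 0.2301]), 'ee_rot': array([-0.616 , -3.0798,  0.0034]), 'ft_force': array([-0.7144,  0.1829, -1.1346]), 'ft_torque': array([ 0.0109, -0.0765,  0.0075]), 'width': np.float64(0.0852)} -0.0187
side 462.0302009428034 462.0302009428034 319.2592791956825 235.40753526085462 [[ 0.934 -0.358 -0.004]
 [-0.184 -0.47  -0.863]
 [ 0.307  0.807 -0.505]] [-0.42423838  0.23820539  0.94271377] [ 0.15032152 -0.80056467  0.67965353]
top 496.00876929212694 496.00876929212694 328.3954904031204 242.10646536348833 [[-0.016 -1.    -0.026]
 [-0.982  0.02  -0.185]
 [ 0.186  0.023 -0.982]] [0.02731547 0.47923608 1.41267693] [ 0.20909396 -0.01428635  1.47720854]
```

View pics/side0.png

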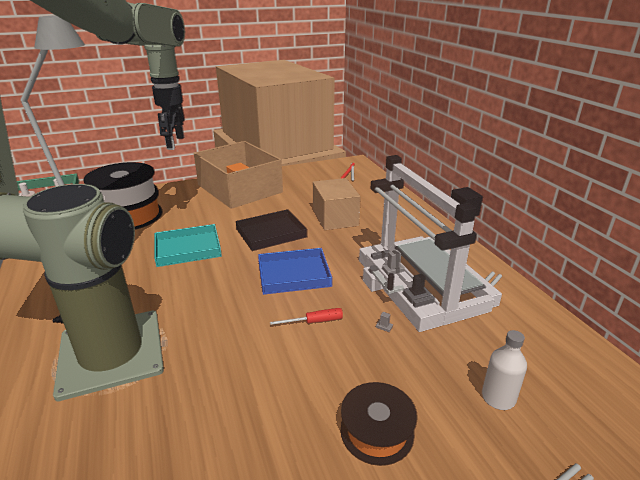

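View pics/top0.png

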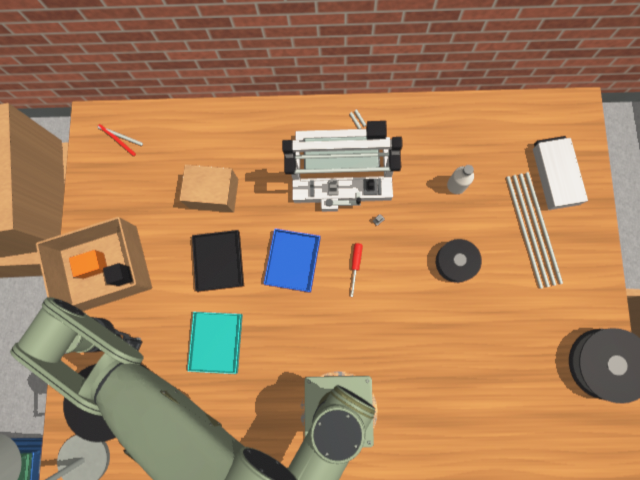

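Side view: printer at about (430,250) and black tray at (270,230). The small decoy part is at (385,321) and the driver at (310,318). In the top view the printer track is at (343,188), the tray at (218,261), the driver at (355,270). I'll zoom in next.

```bash
python3 - <<'E'
import cv2
a=cv2.imread("pics/side0.png")[200:340,340:510]; cv2.imwrite("pics/side0z.png",cv2.resize(a,None,fx=4.6,fy=4.2,interpolation=cv2.INTER_CUBIC)[:600,:800])
a=cv2.imread("pics/top0.png")[120:235,275:410]; cv2.imwrite("pics/top0z.png",cv2.resize(a,None,fx=5,fy=5,interpolation=cv2.INTER_CUBIC))
E
```

```text
(no output)
```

View pics/side0z.png

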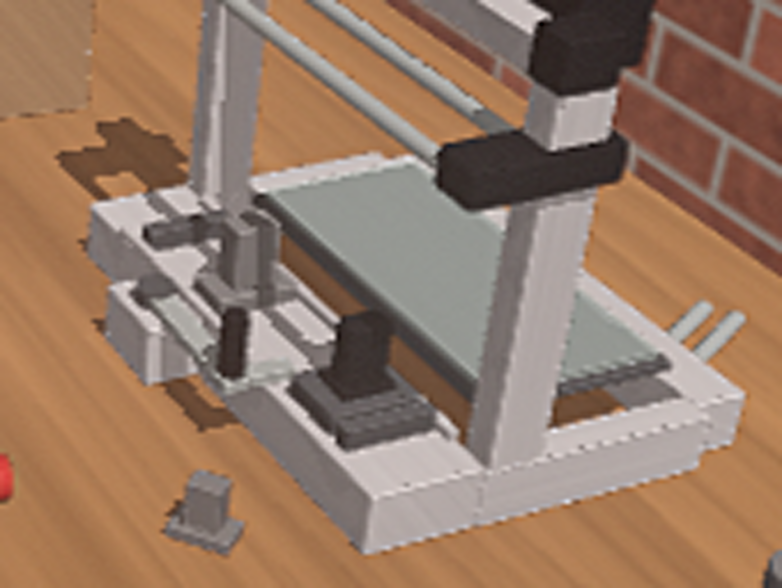

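View pics/top0z.png

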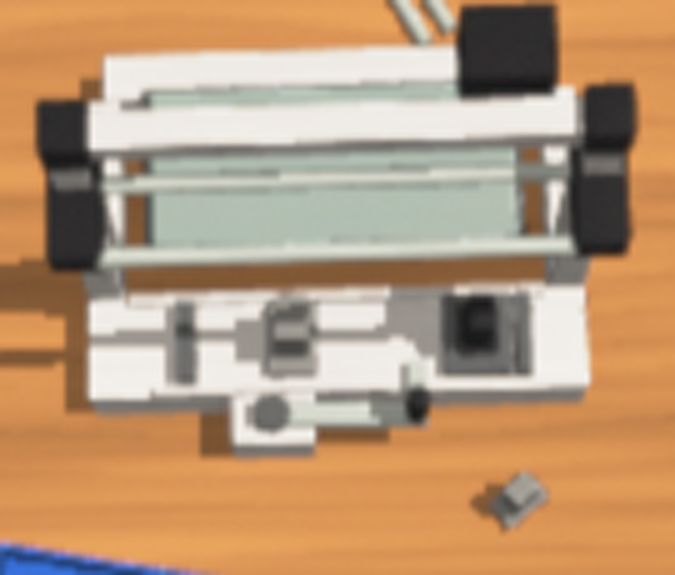

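```bash
cat > h.py <<'E'
import numpy as np, cv2
from scipy.spatial.transform import Rotation as Rn
def ray(c,u,v,z):
    d=c["R"].T@np.array([(u-c["cx"])/c["fx"],(v-c["cy"])/c["fy"],1.]); o=-c["R"].T@c["t"]
    return o+d*(z-o[2])/d[2]
def proj(c,X):
    p=c["R"]@np.asarray(X)+c["t"]; return np.array([c["fx"]*p[0]/p[2]+c["cx"],c["fy"]*p[1]/p[2]+c["cy"]])
def cloud(c):
    Z=c["range_z"]; v,u=np.mgrid[:480,:640]
    P=np.stack([(u-c["cx"])/c["fx"]*Z,(v-c["cy"])/c["fy"]*Z,Z],-1)
    return (P-c["t"])@c["R"]
E
python3 - <<'E'
from h import *
t=dict(np.load("top0.npz")); s=dict(np.load("side0.npz"))
def T(x,y,z): return ray(t,275+x/5-.4,120+y/5-.4,z)
for n,x,y,z in [("FL",88,400,.04),("FR",588,385,.04),("BR",588,288,.04),("BL",88,303,.04),("piv",268,413,.05),("knobtop",417,395,.088),("griptop",476,314,.096),("stop",182,333,.054),("spacertop",290,325,.092)]:
    print(n,np.round(T(x,y,z),4))
# beam top via depth
P=cloud(t); w=t["pixels"].astype(int)
m=(abs(P[...,2]-.04)<.006)&(w.min(-1)>170); m[:, :280]=0; m[:,405:]=0; m[:150]=0; m[240:]=0
cs,_=cv2.findContours(m.astype(np.uint8),0,2); c=max(cs,key=cv2.contourArea); 
pts=P[m]; print(m.sum(),pts.min(0),pts.max(0)); print(cv2.minAreaRect(pts[:,:2].astype(np.float32)*1000))
# tray
hsv=cv2.cvtColor(t["pixels"],cv2.COLOR_RGB2HSV)
k=np.zeros((480,640),bool); k[215:305,180:255]=1; k&=hsv[...,2]<70
print(k.sum(), P[k].min(0),P[k].max(0)); r=cv2.minAreaRect(np.array([ray(t,u,v,.028)[:2]*1000 for v,u in np.argwhere(k)],np.float32)); print(r)
Ps=cloud(s); 
for n,u,v in [("driver",325,316),("carton",335,190),("bottle",505,375),("reel",378,410)]: print(n,np.round(Ps[v,u],3))
kd=np.zeros((480,640),bool);kd[235:305,340:370]=1;kd&=(P[...,2]>.006);print("driver",P[kd].min(0),P[kd].max(0))
kd=np.zeros((480,640),bool);kd[212:230,365:390]=1;kd&=(P[...,2]>.008);print("small",P[kd].min(0),P[kd].max(0))
E
```

```text
FL [0.6128 0.1254 0.04  ]
FR [ 0.6152 -0.1744  0.04  ]
BR [ 0.6757 -0.1768  0.04  ]
BL [0.6735 0.1252 0.04  ]
piv [0.5995 0.0171 0.05  ]
knobtop [ 0.5979 -0.0702  0.088 ]
griptop [ 0.6434 -0.1052  0.096 ]
stop [0.649  0.0676 0.054 ]
spacertop [0.6406 0.0026 0.092 ]
1104 [ 0.58304734 -0.1749779   0.03401874] [0.76401833 0.12334045 0.04598816]
((672.603515625, -25.365005493164062), (178.58714294433594, 298.1029968261719), 0.8670302033424377)
2605 [ 0.20909396 -0.01428635 -0.00557227] [0.52376119 0.42944247 1.47720854]
((435.6288146972656, 351.0745544433594), (166.2049560546875, 141.26211547851562), 5.691548824310303)
driver [ 0.439 -0.076  0.02 ]
carton [ 0.15  -0.801  0.68 ]
bottle [ 0.637 -0.396  0.084]
reel [ 0.421 -0.358  0.049]
driver [ 0.20909396 -0.10281055  0.00604866] [ 0.50795011 -0.01428635  1.47720854]
small [ 0.20909396 -0.15011699  0.00819939] [ 0.56665517 -0.01428635  1.47720854]
```

```bash
cat >> h.py <<'E'
PSI=0.008; O=np.array([0.6943,-0.0242,0.])
def W(p): # printer mm -> world m
    c,s=np.cos(PSI),np.sin(PSI); p=np.asarray(p,float)/1000
    return O+np.array([c*p[0]-s*p[1],s*p[0]+c*p[1],p[2]])
def pr(o,target,R):
    Rc=Rn.from_rotvec(o["ee_rot"]); d=Rc.inv().apply(np.asarray(target)-o["tcp_pos"])*100
    w=(Rc.inv()*R).as_rotvec(degrees=True); print("shift cm",np.round(d,2),"turn deg",np.round(w,2))
def tilt(deg,yaw=PSI):
    a=np.radians(deg); z=np.array([np.sin(a),0,-np.cos(a)]); y=np.array([0,1.,0]); x=np.cross(y,z)
    return Rn.from_euler('z',yaw)*Rn.from_matrix(np.stack([x,y,z],1))
def tcp_for(g,R,off=.0187): return np.asarray(g)+R.apply([0,0,off])
E
python3 - <<'E'
from h import *
c=dict(np.load("side0.npz")); t=dict(np.load("top0.npz"))
q=0.02
pts={"FL":(-81,150,40),"FR":(-81,-150,40),"BR":(-19,-150,40),"grip":(-50,-82,96),"knob":(-95-86*np.sin(q),40-86*np.cos(q),88),"piv":(-95,40,50),"e1":(-75,85,54),"e2":(-25,97,54),"pR":(-3,-140,256),"rod":(-53,0,215)}
for nm,cc,(u0,u1,v0,v1) in (("side",c,(340,510,150,340)),("top",t,(275,410,120,235))):
    f=4 if nm=="side" else 5
    if nm=="side": f=3
    a=cv2.resize(cc["pixels"][v0:v1,u0:u1,::-1],None,fx=f,fy=f,interpolation=cv2.INTER_CUBIC)
    for k,p in pts.items():
        u,v=proj(cc,W(p)); cv2.drawMarker(a,(int((u-u0+.5)*f),int((v-v0+.5)*f)),(0,0,255),0,12,1)
    cv2.imwrite(f"pics/ov_{nm}.png",a)
E
```

```text
(no output)
```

View pics/ov_side.png

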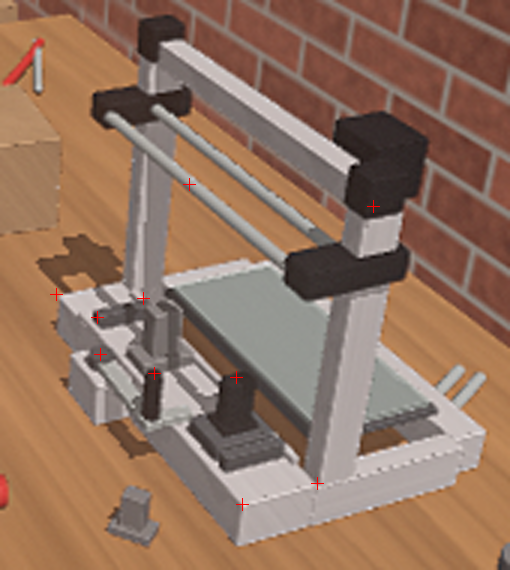

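View pics/ov_top.png

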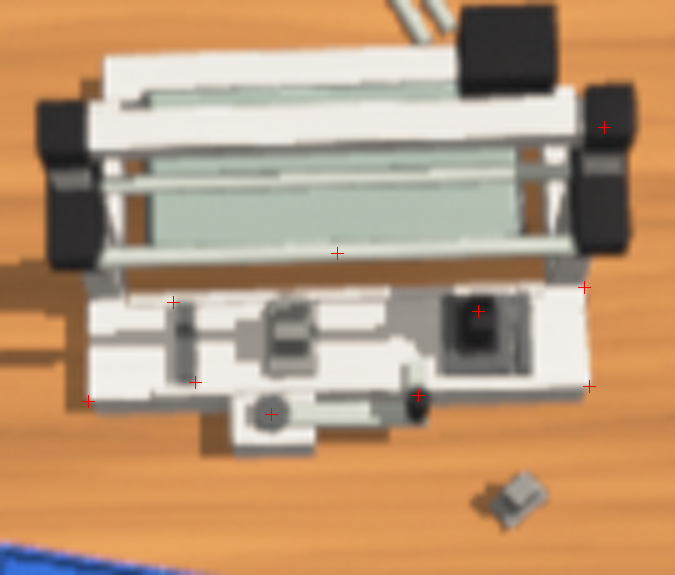

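```bash
python3 - <<'E'
from h import *
from workcell import observe
o=observe(); R=tilt(33)
k=W((-95-86*np.sin(.02),40-86*np.cos(.02),78)); print("knob grasp",k)
for back in (.12,):
    T=tcp_for(k,R)-R.apply([0,0,back]); print(T); pr(o,T,R)
t=dict(np.load("top0.npz")); P=cloud(t)
m=(P[...,2]>.08)&(P[...,2]<.1); m[:,:320]=0; m[:,352:]=0; m[:175]=0; m[210:]=0
print("fin top",m.sum(),P[m].min(0),P[m].max(0),np.median(P[m],0))
E
```

```text
knob grasp [ 0.59795107 -0.07095508  0.078     ]
[ 0.5427809  -0.07139645  0.16295733]
shift cm [-52.86 -43.13   6.8 ] turn deg [ -6.76 -32.59 -22.4 ]
fin top 62 [ 0.63022011 -0.0075486   0.08087226] [0.65605193 0.01027507 0.09655122] [0.64275757 0.00134588 0.09113915]
```

Request:
drive_tool(steps="-10 -8 1 -1.3 -6.5 -4.5 0; -20 -16 2 -2.6 -13 -9 0; -30 -24 3 -4 -19.5 -13.5 0; -40 -32 3 -5.3 -26 -18 0; -52.8 -43.1 3 -6.76 -32.6 -22.4 0; -52.8 -43.1 3 -6.76 -32.6 -22.4 0; -52.8 -43.1 3 -6.76 -32.6 -22.4 0; -52.8 -43.1 3 -6.76 -32.6 -22.4 0; -52.8 -43.1 3 -6.76 -32.6 -22.4 0; -52.8 -43.1 3 -6.76 -32.6 -22.4 0; -52.8 -43.1 3 -6.76 -32.6 -22.4 0; -52.8 -43.1 3 -6.76 -32.6 -22.4 0; -52.8 -43.1 3 -6.76 -32.6 -22.4 0; -52.8 -43.1 3 -6.76 -32.6 -22.4 0; -52.8 -43.1 3 -6.76 -32.6 -22.4 0; -52.8 -43.1 3 -6.76 -32.6 -22.4 0; -52.8 -43.1 3 -6.76 -32.6 -22.4 0; -52.8 -43.1 3 -6.76 -32.6 -22.4 0", grip_force=25)

```text
time_s: 1.9
tcp_pos: [0.542, -0.0685, 0.2008]
ee_rot: [-0.012, 2.565, 0.007]
ft_force: [0.3, -0.3, -0.7]
width: 0.0427
```

```bash
python3 - <<'E'
from h import *
from workcell import observe
o=observe(); R=tilt(33); print(o["joint_pos"],o["width"])
k=W((-95-86*np.sin(.02),40-86*np.cos(.02),78))
for back in (.03,0):
    T=tcp_for(k,R)-R.apply([0,0,back]); print(T); pr(o,T,R)
E
```

```text
[-0.42022448 -0.14568007  2.08357445  0.36198824  0.70368115 -2.21825234] 0.042657930818377134
[ 0.59179684 -0.07100431  0.08747698]
shift cm [ 2.   -0.33 12.21] turn deg [0.18 0.02 0.03]
[ 0.60813549 -0.0708736   0.06231686]
shift cm [ 2.   -0.34 15.21] turn deg [0.18 0.02 0.03]
```

Request:
drive_tool(steps="2 -0.3 4 0 0 0 0; 2 -0.3 8 0 0 0 0; 2 -0.3 12.2 0 0 0 0; 2 -0.3 12.2 0 0 0 0; 2 -0.3 12.2 0 0 0 0; 2 -0.3 12.2 0 0 0 0")

```text
time_s: 2.5
tcp_pos: [0.5934, -0.0721, 0.0904]
ee_rot: [-0.012, 2.561, 0.004]
ft_force: [0.2, -0.3, -0.1]
width: 0.0425
```

```bash
python3 - <<'E'
from h import *
from workcell import observe,capture
o=observe(); R=tilt(33); print(o["tcp_pos"],o["width"])
k=W((-95-86*np.sin(.02),40-86*np.cos(.02),78))
pr(o,tcp_for(k,R),R)
a=capture("side")["pixels"][150:340,340:510,::-1]; cv2.imwrite("pics/s1.png",cv2.resize(a,None,fx=3,fy=3))
E
```

```text
[ 0.59338421 -0.07208058  0.09038556] 0.042520829530052005
shift cm [0.31 0.11 3.16] turn deg [0.06 0.27 0.05]
```

View pics/s1.png

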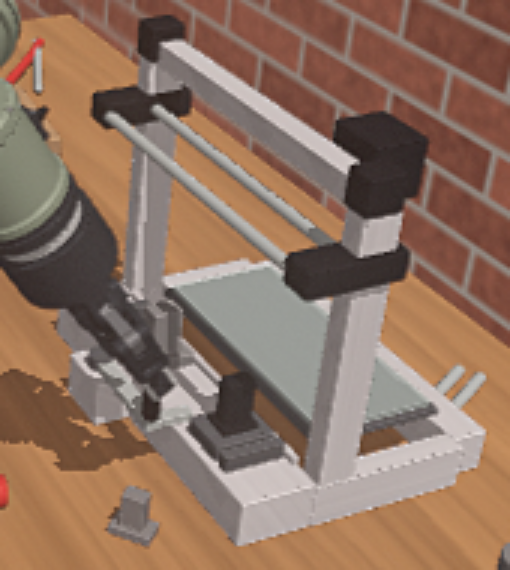

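The fingers sit just behind and above the knob at (150,400) in this crop, clear of the rods. I'll advance and grip.

Request:
drive_tool(steps="0.3 0.1 1.5 0 0 0 0; 0.3 0.1 3 0 0 0 0; 0.3 0.1 3.1 0 0 0 0; 0.3 0.1 3.1 0 0 0 0; 0.3 0.1 3.1 0 0 0 -1; 0.3 0.1 3.1 0 0 0 -1; 0.3 0.1 3.1 0 0 0 -1; 0.3 0.1 3.1 0 0 0 -1; 0.3 0.1 3.1 0 0 0 -1; 0.3 0.1 3.1 0 0 0 -1; 0.3 0.1 3.1 0 0 0 -1; 0.3 0.1 3.1 0 0 0 -1")

```text
time_s: 3.75
tcp_pos: [0.6076, -0.0702, 0.062]
ee_rot: [-0.011, 2.563, 0.008]
ft_force: [-0.9, 5.1, 5.5]
width: 0.0135
```

```bash
python3 - <<'E'
from h import *
from workcell import observe,capture
o=observe(); print(o["tcp_pos"],o["width"],o["ft_force"])
Rc=Rn.from_rotvec(o["ee_rot"]); g=o["tcp_pos"]-Rc.apply([0,0,.0187]); print("grasp pt",g)
piv=W((-95,40,78)); v=g-piv; print("q now",np.arctan2(-v[0],-v[1])-0, np.hypot(*v[:2]))
q0=.02
k0=W((-95-86*np.sin(q0),40-86*np.cos(q0),78))
for q in np.arange(.1,.96,.1).tolist()+[.93]:
    k=W((-95-86*np.sin(q),40-86*np.cos(q),78)); print(round(q,2),np.round(Rc.inv().apply(k-k0)*100,2))
E
```

```text
[ 0.6075958  -0.07019083  0.06196045] 0.013495662797877703 [-0.86914422  5.13844487  5.51850299]
grasp pt [ 0.59736851 -0.07033729  0.0776152 ]
q now 0.018908561541383262 0.08539127988834175
0.1 [ 0.57  0.04 -0.38]
0.2 [ 1.29  0.17 -0.84]
0.3 [ 1.98  0.39 -1.29]
0.4 [ 2.66  0.68 -1.74]
0.5 [ 3.31  1.06 -2.16]
0.6 [ 3.92  1.51 -2.56]
0.7 [ 4.49  2.03 -2.93]
0.8 [ 5.02  2.62 -3.27]
0.9 [ 5.5   3.26 -3.58]
0.93 [ 5.63  3.47 -3.66]
```

Request:
drive_tool(steps="0.3 0 -0.2 0 0 0 -1; 0.6 0 -0.4 0 0 0 -1; 0.9 0.1 -0.6 0 0 0 -1; 1.3 0.2 -0.8 0 0 0 -1; 1.65 0.3 -1.05 0 0 0 -1; 2 0.4 -1.3 0 0 0 -1; 2.3 0.55 -1.5 0 0 0 -1; 2.65 0.7 -1.75 0 0 0 -1; 3 0.85 -1.95 0 0 0 -1; 3.3 1.05 -2.15 0 0 0 -1; 3.6 1.3 -2.35 0 0 0 -1; 3.9 1.5 -2.55 0 0 0 -1; 4.2 1.75 -2.75 0 0 0 -1; 4.5 2.05 -2.95 0 0 0 -1; 4.75 2.3 -3.1 0 0 0 -1; 5 2.6 -3.25 0 0 0 -1; 5.25 2.9 -3.45 0 0 0 -1; 5.5 3.25 -3.6 0 0 0 -1; 5.6 3.4 -3.65 0 0 0 -1; 5.6 3.4 -3.65 0 0 0 -1")

```text
time_s: 5.75
tcp_pos: [0.5402, -0.0399, 0.0617]
ee_rot: [-0.008, 2.561, 0.0]
ft_force: [-7.1, -5.6, 10.9]
width: 0.0133
```

```bash
python3 - <<'E'
from h import *
from workcell import observe,capture
o=observe(); print(o["tcp_pos"],o["width"],o["ft_force"])
Rc=Rn.from_rotvec(o["ee_rot"]); g=o["tcp_pos"]-Rc.apply([0,0,.0187]); print("grasp pt",g)
v=g-W((-95,40,78)); print("q now",np.arctan2(-v[0],-v[1]), np.hypot(*v[:2]))
a=capture("side")["pixels"][150:340,300:510,::-1]; cv2.imwrite("pics/s2.png",cv2.resize(a,None,fx=3,fy=3))
E
```

```text
[ 0.54024877 -0.0398579   0.06168446] 0.013250399497045146 [-7.1119627  -5.58585496 10.87546571]
grasp pt [ 0.52999815 -0.03988902  0.0773246 ]
q now 0.8983592221753499 0.0881814721902486
```

View pics/s2.png

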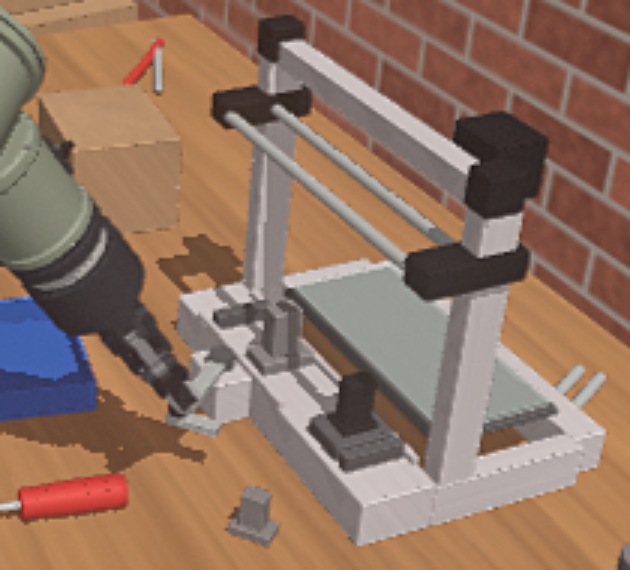

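Request:
drive_tool(steps="0 0 0 0 0 0 0; 0 0 0 0 0 0 0; 0 0 0 0 0 0 0; 0 0 0 0 0 0 0; 0 0 -2 0 0 0 0; 0 0 -5 0 0 0 0; 0 0 -9 0 0 0 0; 0 0 -10 0 0 0 0; 0 0 -10 0 0 0 0")

```text
time_s: 6.7
tcp_pos: [0.4858, -0.0388, 0.1464]
ee_rot: [-0.01, 2.561, 0.003]
ft_force: [-0.2, 0.3, -0.2]
width: 0.0426
```

```bash
python3 - <<'E'
from h import *
from workcell import observe,capture
o=observe(); print(o["tcp_pos"],o["width"],o["ft_force"])
t=capture("top"); s=capture("side"); np.savez("top1.npz",**t)
a=t["pixels"][120:235,275:410,::-1]; cv2.imwrite("pics/t3.png",cv2.resize(a,None,fx=5,fy=5,interpolation=cv2.INTER_CUBIC))
a=s["pixels"][150:340,300:510,::-1]; cv2.imwrite("pics/s3.png",cv2.resize(a,None,fx=3,fy=3))
R=tilt(35); g=np.array([.6435,.0015,.079])
for b in (.10,0): pr(o,tcp_for(g,R)-R.apply([0,0,b]),R)
E
```

```text
[ 0.4858214  -0.03879742  0.14638432] 0.04261144894181573 [-0.1758024   0.29205199 -0.17672227]
shift cm [-9.27  3.9   6.18] turn deg [ 0.   -1.71  0.  ]
shift cm [-9.56  3.9  16.17] turn deg [ 0.   -1.71  0.  ]
```

View pics/t3.png

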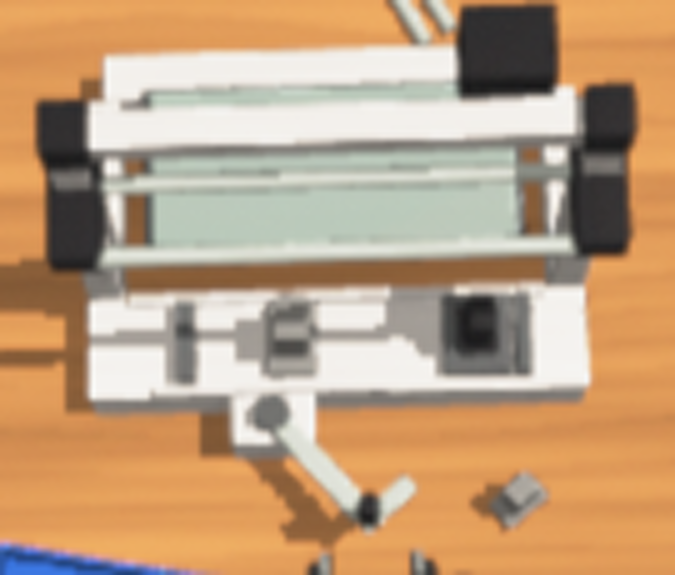

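View pics/s3.png

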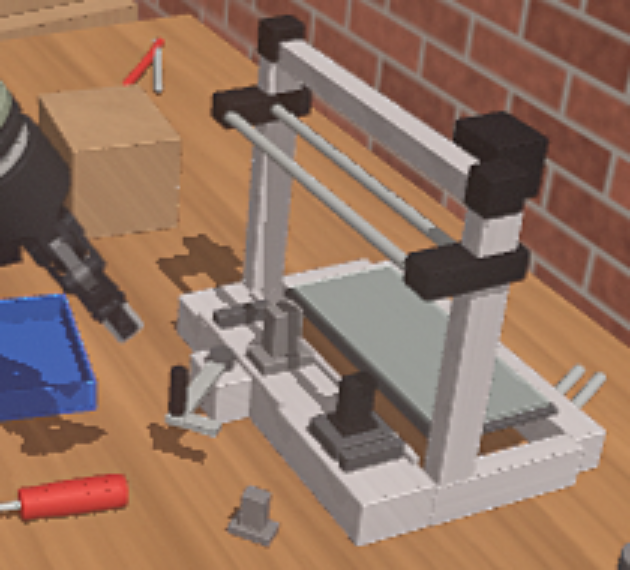

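Request:
drive_tool(steps="-3 1.3 2 0 -0.6 0 0; -6 2.6 4 0 -1.2 0 0; -9.3 3.9 6 0 -1.7 0 0; -9.3 3.9 6.2 0 -1.7 0 0; -9.3 3.9 6.2 0 -1.7 0 0; -9.4 3.9 9 0 -1.7 0 0; -9.5 3.9 12 0 -1.7 0 0; -9.5 3.9 12 0 -1.7 0 0; -9.5 3.9 12 0 -1.7 0 0")

```text
time_s: 7.7
tcp_pos: [0.6281, 0.0017, 0.0938]
ee_rot: [-0.008, 2.539, 0.007]
ft_force: [0.1, 0.8, -0.0]
width: 0.0424
```

```bash
python3 - <<'E'
from h import *
from workcell import observe,capture
o=observe(); print(o["tcp_pos"],o["width"],o["ft_force"])
s=capture("side")
a=s["pixels"][150:340,300:510,::-1]; cv2.imwrite("pics/s4.png",cv2.resize(a,None,fx=3,fy=3))
R=tilt(35); g=np.array([.6435,.0015,.079])
for b in (0,): pr(o,tcp_for(g,R)-R.apply([0,0,b]),R)
E
```

```text
[0.6280886  0.00172315 0.09375033] 0.04236825464906608 [ 0.06159208  0.76512857 -0.03145099]
shift cm [-0.45 -0.04  3.96] turn deg [ 0.12 -0.47 -0.11]
```

View pics/s4.png

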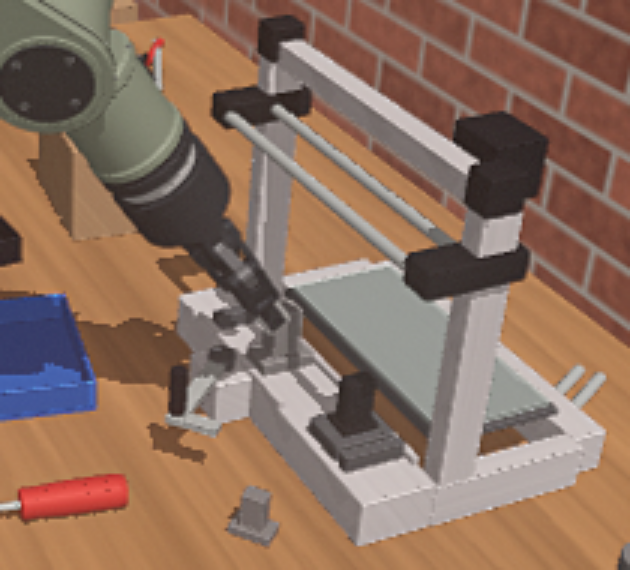

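The fingers straddle the spacer fin near (285,320) in this crop, with no rod contact. I'll advance and close.

Request:
drive_tool(steps="-0.4 0 2 0 0 0 0; -0.4 0 3.9 0 0 0 0; -0.4 0 3.9 0 0 0 0; -0.4 0 3.9 0 0 0 0; -0.4 0 3.9 0 0 0 -1; -0.4 0 3.9 0 0 0 -1; -0.4 0 3.9 0 0 0 -1; -0.4 0 3.9 0 0 0 -1; -0.4 0 3.9 0 0 0 -1; -0.4 0 3.9 0 0 0 -1; -0.4 0 3.9 0 0 0 -1", grip_force=35)

```text
time_s: 8.85
tcp_pos: [0.6565, 0.0019, 0.0675]
ee_rot: [-0.01, 2.532, 0.005]
ft_force: [-2.8, -1.0, 6.1]
width: 0.0195
```

```bash
python3 - <<'E'
from h import *
from workcell import observe
o=observe(); print(o["tcp_pos"],o["width"],o["ft_force"])
Rc=Rn.from_rotvec(o["ee_rot"]); print(o["tcp_pos"]-Rc.apply([0,0,.0187]))
for d in ([0,0,.02],[-.03,0,.05],[-.15,0,.1]): print(np.round(Rc.inv().apply(d)*100,2))
E
```

```text
[0.65649661 0.00190039 0.06748522] 0.01954924542510674 [-2.80971958 -0.96030431  6.09052982]
[0.64579262 0.00179441 0.0828183 ]
[-1.14  0.   -1.64]
[-0.4   0.03 -5.82]
[  6.57   0.13 -16.79]
```

Request:
drive_tool(steps="-0.6 0 -0.8 0 0 0 -1; -1.1 0 -1.6 0 0 0 -1; -0.9 0 -3 0 0 0 -1; -0.4 0 -5.8 0 0 0 -1; 2 0 -9 0 0 0 -1; 4.3 0 -13 0 0 0 -1; 6.6 0 -16.8 0 0 0 -1; 6.6 0 -16.8 0 0 0 -1; 6.6 0 -16.8 0 0 0 -1")

```text
time_s: 9.75
tcp_pos: [0.5058, 0.0003, 0.1683]
ee_rot: [-0.009, 2.531, 0.003]
ft_force: [0.6, -0.7, -0.5]
width: 0.0193
```

```bash
python3 - <<'E'
from h import *
from workcell import observe,capture
o=observe(); print(o["tcp_pos"],o["width"],o["ft_force"])
s=capture("side"); np.savez("side5.npz",**s)
a=s["pixels"][100:340,200:510,::-1]; cv2.imwrite("pics/s5.png",cv2.resize(a,None,fx=2.5,fy=2.5))
t=capture("top"); np.savez("top5.npz",**t)
hsv=cv2.cvtColor(t["pixels"],cv2.COLOR_RGB2HSV)
k=np.zeros((480,640),np.uint8); k[220:300,183:252]=1; k&=(hsv[...,2]<80).astype(np.uint8)
cs,_=cv2.findContours(k,0,2); c=max(cs,key=cv2.contourArea)[:,0]
print(cv2.minAreaRect(np.array([ray(t,u,v,.028)[:2]*1000 for u,v in c],np.float32)))
# yaw 
R=tilt(35); 
for z in (.30-.1,.12,): pr(o,tcp_for([.436,.351,z],R),R)
E
```

```text
[5.05817316e-01 2.75565921e-04 1.68344139e-01] 0.019305177836759033 [ 0.57267059 -0.67224476 -0.50913446]
((434.67724609375, 349.969482421875), (169.1515350341797, 143.46939086914062), 5.7815680503845215)
shift cm [ 3.7  35.12 -4.57] turn deg [-0.    0.01 -0.05]
shift cm [ 8.29 35.12  1.98] turn deg [-0.    0.01 -0.05]
```

View pics/s5.png

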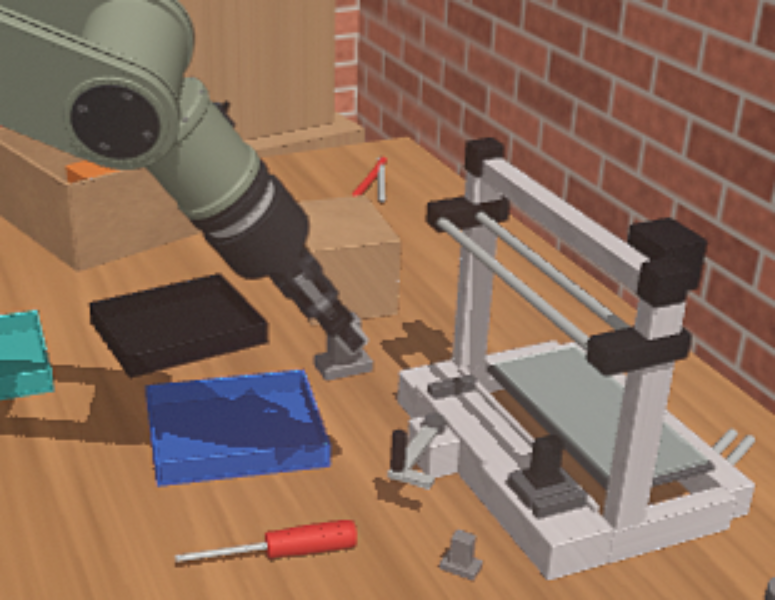

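Request:
drive_tool(steps="1 4 -1 0 0 0 -1; 2 8 -2 0 0 0 -1; 3 12 -3 0 0 0 -1; 3.7 16 -3 0 0 0 -1; 4 20 -3 0 0 0 -1; 5 24 -2 0 0 0 -1; 6 28 -1 0 0 0 -1; 7 32 0 0 0 0 -1; 7 35 0 0 0 0 -1; 7 35 0 0 0 0 -1; 7 35 0 0 0 0 -1; 7 35 0 0 0 0 -1")

```text
time_s: 11.05
tcp_pos: [0.4452, 0.3494, 0.1257]
ee_rot: [-0.009, 2.537, 0.003]
ft_force: [0.1, 0.8, -0.9]
width: 0.0197
```

```bash
python3 - <<'E'
from h import *
from workcell import observe,capture
o=observe(); print(o["tcp_pos"],o["width"],o["ft_force"],o["joint_pos"])
s=capture("side")
a=s["pixels"][80:320,150:460,::-1]; cv2.imwrite("pics/s6.png",cv2.resize(a,None,fx=2.5,fy=2.5))
R=tilt(35)
for z in (.08,.049): pr(o,tcp_for([.436,.351,z],R),R)
E
```

```text
[0.44516232 0.34939942 0.12571315] 0.019654826838535644 [ 0.10266347  0.77301695 -0.86424524] [ 0.72107068  0.12962828  2.00960149 -0.67854706  0.63503801 -0.37582793]
shift cm [3.34 0.17 5.11] turn deg [-0.02 -0.34 -0.05]
shift cm [5.1  0.17 7.66] turn deg [-0.02 -0.34 -0.05]
```

View pics/s6.png

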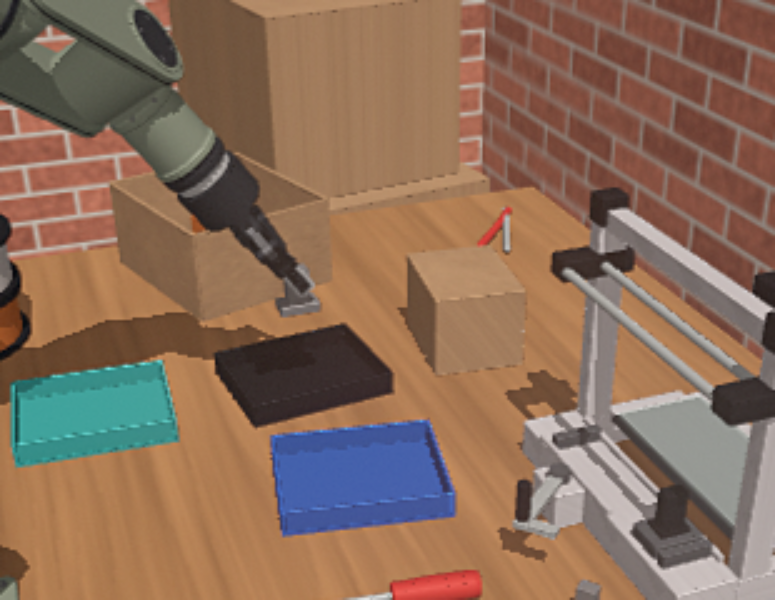

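The spacer hangs upright above the tray, at (300,300) in the crop, so I'll lower it.

Request:
drive_tool(steps="1.5 0.2 2.5 0 0 0 -1; 3.3 0.2 5.1 0 0 0 -1; 4 0.2 6 0 0 0 -1; 4.5 0.2 6.9 0 0 0 -1; 5 0.2 7.6 0 0 0 -1; 5 0.2 7.6 0 0 0 -1; 5 0.2 7.6 0 0 0 -1")

```text
time_s: 11.8
tcp_pos: [0.4479, 0.3516, 0.0364]
ee_rot: [-0.008, 2.535, 0.005]
ft_force: [-1.0, -0.5, 0.0]
width: 0.0196
```

```bash
python3 - <<'E'
from h import *
from workcell import observe,capture
o=observe(); print(o["tcp_pos"],o["width"],o["ft_force"])
s=capture("side")
a=s["pixels"][160:290,200:360,::-1]; cv2.imwrite("pics/s7.png",cv2.resize(a,None,fx=4,fy=4))
E
```

```text
[0.44794421 0.35156641 0.03638461] 0.019563215359435674 [-0.96312063 -0.46229894  0.03615611]
```

View pics/s7.png

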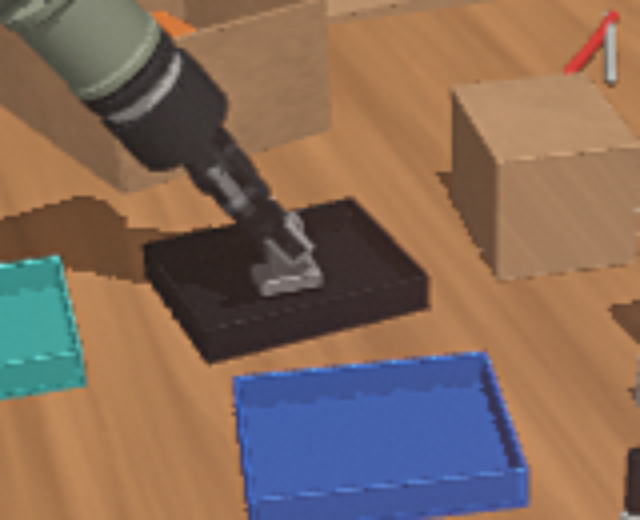

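Request:
drive_tool(steps="0.2 0 0.25 0 0 0 -1; 0.2 0 0.25 0 0 0 -1; 0.2 0 0.25 0 0 0 0; 0.2 0 0.25 0 0 0 0; 0.2 0 0.25 0 0 0 0; 0.2 0 0.25 0 0 0 0; 0.2 0 0.25 0 0 0 0; 0 0 -2 0 0 0 0; -1 0 -5 0 0 0 0; -4 0 -9 0 0 0 0; -6 0 -12 0 0 0 0; -6 0 -12 0 0 0 0; -6 0 -12 0 0 0 0")

```text
time_s: 13.15
tcp_pos: [0.4288, 0.3525, 0.1704]
ee_rot: [-0.008, 2.533, 0.008]
ft_force: [-0.8, -0.3, -0.7]
width: 0.043
```

```bash
python3 - <<'E'
from h import *
from workcell import observe,capture
o=observe(); print(o["tcp_pos"],o["width"],o["ft_force"])
s=capture("side"); t=capture("top")
a=s["pixels"][100:340,200:510,::-1]; cv2.imwrite("pics/s8.png",cv2.resize(a,None,fx=2.5,fy=2.5))
cv2.imwrite("pics/t8.png",cv2.resize(t["pixels"][120:310,170:420,::-1],None,fx=3,fy=3))
R=tilt(35); g=W((-50,-82,84)); print(g)
for b in (.10,0): print(tcp_for(g,R)-R.apply([0,0,b])); pr(o,tcp_for(g,R)-R.apply([0,0,b]),R)
E
```

```text
[0.4288492  0.35245984 0.17037038] 0.04303977579326158 [-0.82173769 -0.32739347 -0.65875914]
[ 0.64495759 -0.10659737  0.084     ]
[ 0.59832732 -0.10697042  0.15059706]
shift cm [-12.58 -46.08  10.97] turn deg [ 0.17 -0.11 -0.14]
[ 0.65568313 -0.10651157  0.06868186]
shift cm [-12.6  -46.11  20.97] turn deg [ 0.17 -0.11 -0.14]
```

View pics/s8.png

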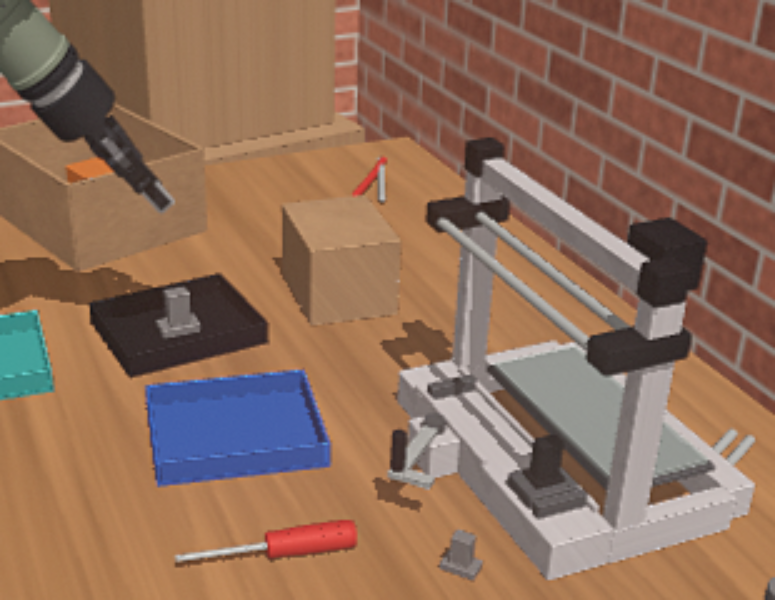

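View pics/t8.png

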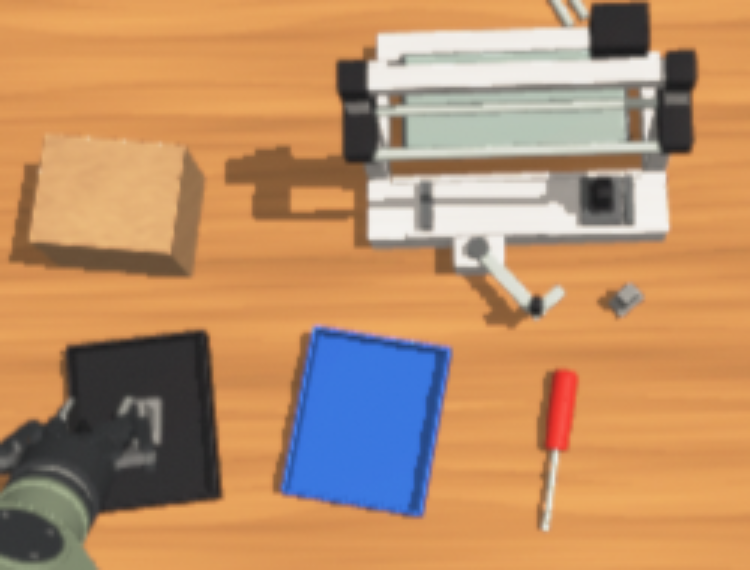

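Request:
drive_tool(steps="-1 -4 0 0 0 0 0; -2 -8 0 0 0 0 0; -3 -12 0 0 0 0 0; -4 -16 0 0 0 0 0; -5 -20 1 0 0 0 0; -6 -24 1 0 0 0 0; -7 -28 2 0 0 0 0; -8 -32 2 0 0 0 0; -9 -36 3 0 0 0 0; -10 -40 4 0 0 0 0; -12 -44 4 0 0 0 0; -12.6 -46.1 4 0 0 0 0; -12.6 -46.1 4 0 0 0 0; -12.6 -46.1 4 0 0 0 0; -12.6 -46.1 7 0 0 0 0; -12.6 -46.1 11 0 0 0 0; -12.6 -46.1 14 0 0 0 0; -12.6 -46.1 16 0 0 0 0; -12.6 -46.1 16 0 0 0 0; -12.6 -46.1 16 0 0 0 0")

```text
time_s: 15.25
tcp_pos: [0.6255, -0.1053, 0.107]
ee_rot: [-0.012, 2.538, 0.008]
ft_force: [-0.5, 0.9, 0.7]
width: 0.0428
```

```bash
python3 - <<'E'
from h import *
from workcell import observe,capture
o=observe(); print(o["tcp_pos"],o["width"],o["ft_force"])
s=capture("side")
a=s["pixels"][150:340,300:510,::-1]; cv2.imwrite("pics/s9.png",cv2.resize(a,None,fx=3,fy=3))
R=tilt(35); g=W((-50,-82,84))
pr(o,tcp_for(g,R),R)
E
```

```text
[ 0.62551942 -0.10526152  0.10696678] 0.04282298702775828 [-0.50417305  0.94171617  0.69327479]
shift cm [-0.31 -0.17  4.86] turn deg [ 0.23 -0.41 -0.01]
```

View pics/s9.png

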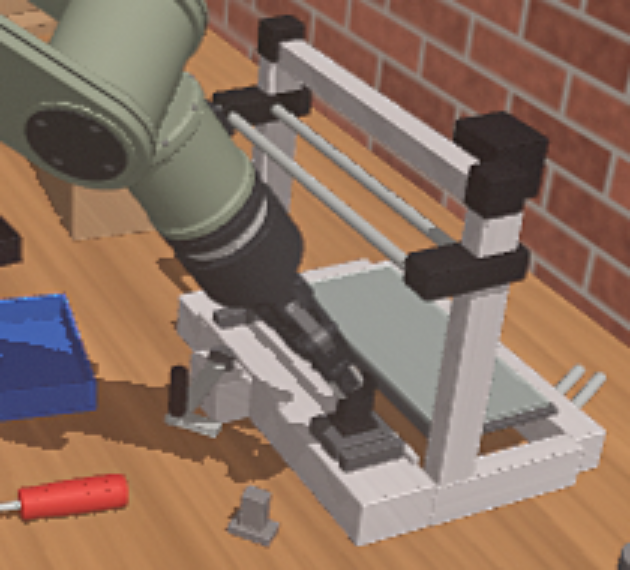

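Request:
drive_tool(steps="-0.3 -0.2 2.3 0 0 0 0; -0.3 -0.2 4.7 0 0 0 0; -0.3 -0.2 4.7 0 0 0 0; -0.3 -0.2 4.7 0 0 0 0; -0.3 -0.2 4.7 0 0 0 -1; -0.3 -0.2 4.7 0 0 0 -1; -0.3 -0.2 4.7 0 0 0 -1; -0.3 -0.2 4.7 0 0 0 -1; -0.3 -0.2 4.7 0 0 0 -1; -0.3 -0.2 4.7 0 0 0 -1; -0.3 -0.2 4.7 0 0 0 -1", grip_force=40)

```text
time_s: 16.4
tcp_pos: [0.6564, -0.1089, 0.0733]
ee_rot: [-0.01, 2.533, 0.005]
ft_force: [-6.3, 2.3, 7.0]
width: 0.015
```

```bash
python3 - <<'E'
from h import *
from workcell import observe,capture
o=observe(); print(o["tcp_pos"],o["width"],o["ft_force"])
Rc=Rn.from_rotvec(o["ee_rot"]); g=o["tcp_pos"]-Rc.apply([0,0,.0187]); print(g)
print("lock est", (g-W((-50,-85,80)))[1])
print(np.round(Rc.inv().apply(W((0,150,0))-W((0,0,0)))*100,2), "home",W((-50,65,80)))
E
```

```text
[ 0.65636175 -0.108911    0.07333151] 0.015003277505197943 [-6.30183373  2.30268242  6.97054656]
[ 0.64566934 -0.10902528  0.08867261]
lock est 0.0005719975846289194
[1.0e-02 1.5e+01 2.0e-02] home [0.64378161 0.04039792 0.08      ]
```

Request:
drive_tool(steps="0 0.5 0 0 0 0 -1; 0 1.3 0 0 0 0 -1; 0 2.1 0 0 0 0 -1; 0 2.9 0 0 0 0 -1; 0 3.7 0 0 0 0 -1; 0 4.5 0 0 0 0 -1; 0 5.3 0 0 0 0 -1; 0 6.1 0 0 0 0 -1; 0 6.9 0 0 0 0 -1; 0 7.7 0 0 0 0 -1; 0 8.5 0 0 0 0 -1; 0 9.3 0 0 0 0 -1; 0 10.1 0 0 0 0 -1; 0 10.9 0 0 0 0 -1; 0 11.7 0 0 0 0 -1; 0 12.5 0 0 0 0 -1; 0 13.3 0 0 0 0 -1; 0 14 0 0 0 0 -1; 0 14.5 0 0 0 0 -1; 0 14.5 0 0 0 0 -1")

```text
time_s: 18.4
tcp_pos: [0.6556, 0.0362, 0.0733]
ee_rot: [-0.01, 2.532, 0.005]
ft_force: [-4.0, 0.0, 7.0]
width: 0.0148
```

```bash
python3 - <<'E'
from h import *
from workcell import observe,capture
o=observe(); print(o["tcp_pos"],o["width"],o["ft_force"])
s=capture("side")
a=s["pixels"][150:340,300:510,::-1]; cv2.imwrite("pics/s10.png",cv2.resize(a,None,fx=3,fy=3))
E
```

```text
[0.65555522 0.03621368 0.07334373] 0.014830903913604443 [-4.02437973  0.03242594  6.98858074]
```

View pics/s10.png

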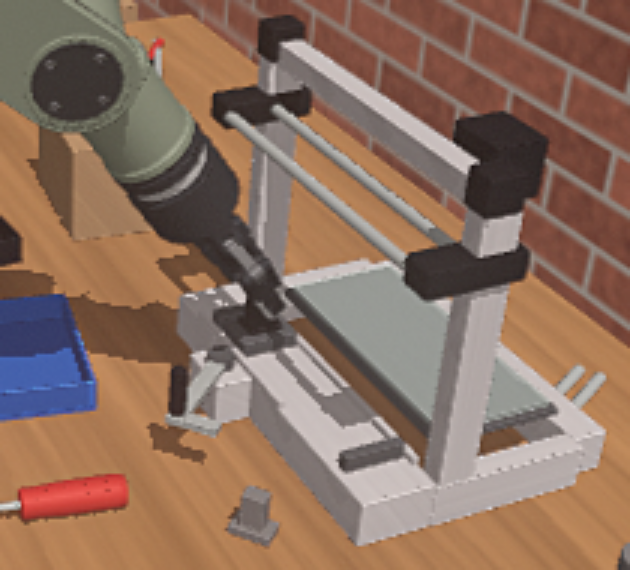

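Request:
drive_tool(steps="0 0.1 0 0 0 0 -1; 0 0.2 0 0 0 0 -1; 0 0.3 0 0 0 0 -1; 0 0.4 0 0 0 0 -1; 0 0.4 0 0 0 0 -1; 0 0.4 0 0 0 0 -1")

```text
time_s: 19.05
tcp_pos: [0.6555, 0.0396, 0.0733]
ee_rot: [-0.009, 2.532, 0.005]
ft_force: [-4.8, -1.9, 6.6]
width: 0.0151
```

Request:
drive_tool(steps="0 0.1 0 0 0 0 -1; 0 0.2 0 0 0 0 -1; 0 0.3 0 0 0 0 -1; 0 0.3 0 0 0 0 -1; 0 0.3 0 0 0 0 -1")

```text
time_s: 19.55
tcp_pos: [0.6555, 0.0413, 0.0733]
ee_rot: [-0.009, 2.532, 0.003]
ft_force: [-5.4, -7.1, 7.1]
width: 0.0156
```

Request:
drive_tool(steps="0 0.1 0 0 0 0 -1; 0 0.2 0 0 0 0 -1; 0 0.2 0 0 0 0 -1; 0 0.2 0 0 0 0 -1")

```text
time_s: 19.95
tcp_pos: [0.6556, 0.0416, 0.0733]
ee_rot: [-0.008, 2.532, 0.0]
ft_force: [-7.7, -14.1, 8.5]
width: 0.0151
```

Request:
drive_tool(steps="0 -0.15 0 0 0 0 -1; 0 -0.3 0 0 0 0 -1; 0 -0.3 0 0 0 0 -1; 0 -0.3 0 0 0 0 -0.2; 0 -0.3 0 0 0 0 -0.2; 0 -0.3 0 0 0 0 -0.2; 0 -0.3 0 0 0 0 -0.2; 0 -0.3 0 0 0 0 -0.2; 0 -0.3 -2 0 0 0 -0.2; 0 -0.3 -5 0 0 0 -0.2; 0 -0.3 -9 0 0 0 -0.2; 1 -0.3 -13 0 0 0 -0.2; 3 -0.3 -17 0 0 0 -0.2; 4 -0.3 -20 0 0 0 -0.2; 4 -0.3 -20 0 0 0 -0.2; 4 -0.3 -20 0 0 0 -0.2")

```text
time_s: 21.55
tcp_pos: [0.5083, 0.0405, 0.2144]
ee_rot: [-0.009, 2.532, 0.005]
ft_force: [0.0, 0.8, 0.2]
width: 0.0338
```

```bash
python3 - <<'E'
from h import *
from workcell import observe,capture
o=observe(); print(o["time_s"],o["tcp_pos"],o["width"],o["ft_force"])
s=capture("side"); t=capture("top")
a=s["pixels"][100:340,200:510,::-1]; cv2.imwrite("pics/s11.png",cv2.resize(a,None,fx=2.5,fy=2.5))
cv2.imwrite("pics/t11.png",cv2.resize(t["pixels"][120:310,170:420,::-1],None,fx=3,fy=3))
cv2.imwrite("pics/t11z.png",cv2.resize(t["pixels"][160:235,280:410,::-1],None,fx=6,fy=6,interpolation=cv2.INTER_CUBIC))
E
```

```text
21.55 [0.50831849 0.04048235 0.21444588] 0.03382579947748151 [0.04909266 0.76838706 0.15946927]
```

View pics/s11.png

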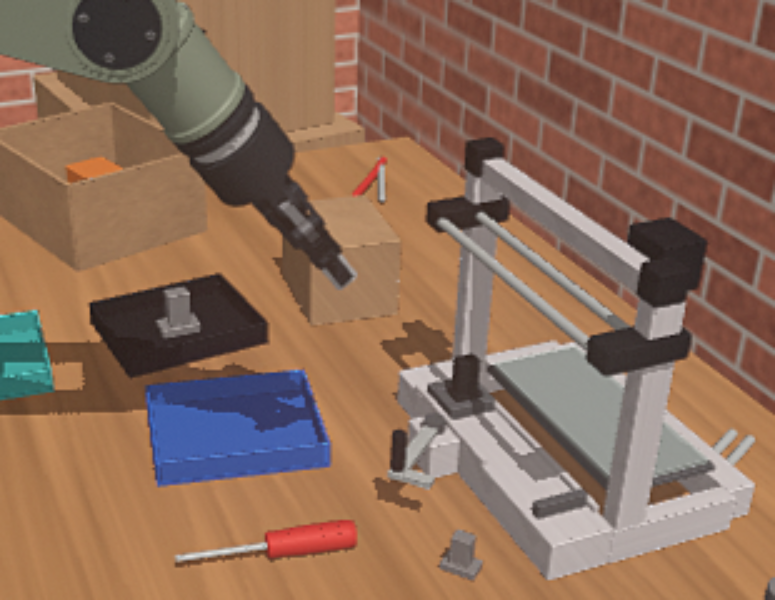

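View pics/t11z.png

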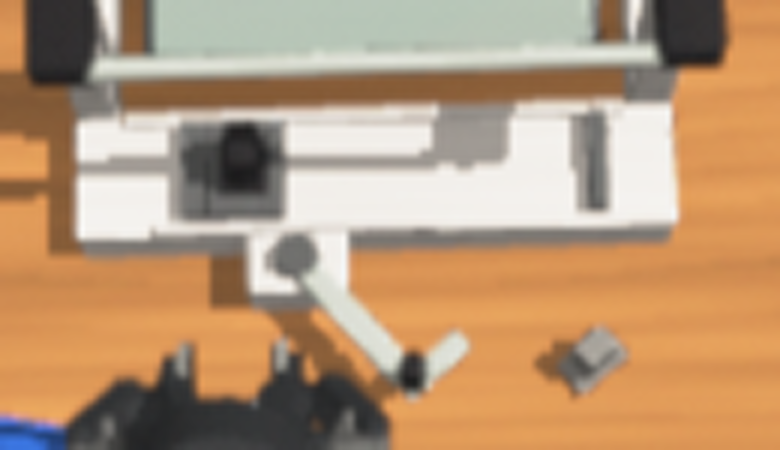

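View pics/t11.png

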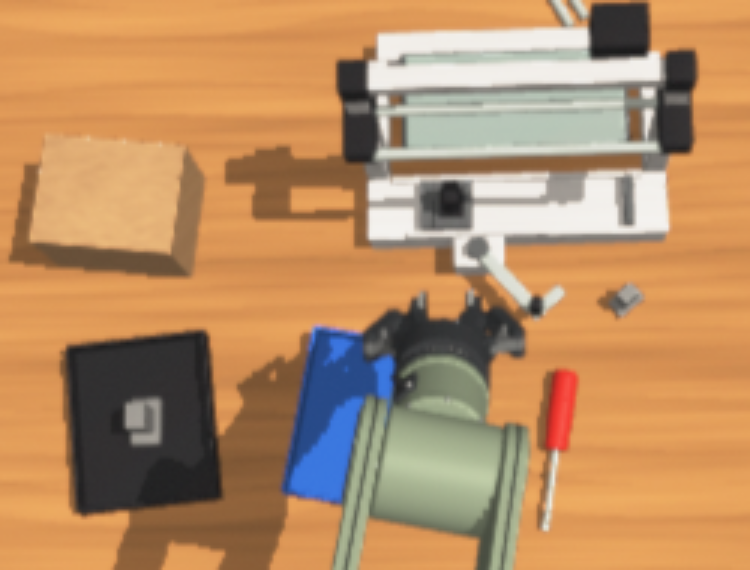

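```bash
python3 - <<'E'
from h import *
from workcell import capture
t=capture("top"); t0=dict(np.load("top0.npz"))
r=[]
for c in (t0,t):
    P=cloud(c); hs=c["pixels"].max(-1)
    m=(P[...,2]>.088)&(P[...,2]<.106)&(P[...,0]>.62)&(P[...,0]<.67)&(abs(P[...,1])<.16)&(hs<70)
    uv=np.argwhere(m).mean(0); p=ray(c,uv[1],uv[0],.096); r.append(p); print(m.sum(),p)
print("travel",r[1]-r[0], "home y", W((-50,65,96)))
k=ray(t,280+412/6-.4,160+362/6-.4,.088); p=W((-95,40,0)); v=k-p; print("q",np.arctan2(-v[0],-v[1]),np.hypot(v[0],v[1]))
E
```

```text
43 [ 0.64114983 -0.10749059  0.096     ]
42 [0.64108094 0.03972294 0.096     ]
travel [-6.88935159e-05  1.47213529e-01  0.00000000e+00] home y [0.64378161 0.04039792 0.096     ]
q 0.8542923877688572 0.08462228529900151
```

```bash
python3 -c "
from workcell import hand_in; print(hand_in())"
```

```text
the job is handed in; nothing more can be done
None
```

I swung the catch out, lifted the spacer off the track into the black tray, and slid the lock home. I then let go and backed off, and handed in after about 21.6 s of the 72 s. No verdict is reported at hand-in.

- **Catch:** it is out at about 0.90 rad from the arm's position when I let go, or 0.85 rad from the last picture. The two readings differ by about 0.05 rad, but both are above the 0.75 rad needed.
- **Lock:** the grip stopped firmly at the end stop, with the force rising to 14 N over 0.3 mm. The pictures show 147 mm of travel from a start of about 2 mm, so I put it at about 149 mm. When I eased off before opening the fingers, the lock may have been drawn back by up to about 1 mm, which is within the 4 mm allowed. The shoe still looks flush with the stop.
- **Spacer:** it stands upright near the middle of the black tray.
- **Bystanders:** the carton and screwdriver look unmoved in the last pictures. The reel and bottle were outside the last picture crops, but the arm never went near them.
- **Gripper:** it is open and clear of everything, with under 1 N on the wrist.

No check failed.

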